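# Lap the dry-bath cover under the rear lid and hold it down on its seal

### The arm

A 7-joint arm with a two-finger parallel gripper is mounted at the origin on the work surface. World frame = base frame: x ahead of the robot, y to its left, z up, the work surface at z = 0. Lengths are in mm, angles in rad, forces in N, time in s.
With the tool pointing down it reaches from about 350 to 900 mm from the base axis. Payload 19.9 kg.
Tool frame: the origin (TCP) lies at the very end of the fingers, on their centre line; the grasp point (between the pads) lies 19 mm behind it; y points along the fingers, z is the direction in which the jaws open and shut, and the axes are right-handed (so a half turn about y gives the same grasp; the last joint's range is limited). The gripper opens to 85 mm and grips with 20 to 120 N. Pads are 22 mm wide; open, the fingers measure 114 mm over their backs; the gripper's body (76 mm by 85 mm) begins 54 mm behind the grasp point. The pads swing forward as they close: fully open they stand 13 mm farther back than shut.
Start: joints at [1.073, 0.417, -0.01, 1.614, 0.005, 1.111, -0.053], TCP at [275.666, -560.901, 231.26] pointing down, gripper open.
Joint ranges: [-2.81, 2.81], [-0.39, 2.02], [-1.27, 1.25], [0.06, 2.57], [-1.19, 4.33], [0.19, 2], [-2.82, 2.82]. Speed limits (rad/s): [1.89, 1.89, 2.39, 2.39, 3.01, 3.01, 3.01].

### API

Orientations are given as [roll, pitch, yaw] about the fixed x, y, z axes, in that order (R = Rz(yaw) Ry(pitch) Rx(roll)).
In Python, from bench import telemetry, optics, job_done, recognise, silhouettes, spot_point gives the robot as it stands.
- The arm moves only by the shell command python3 -m jog 'ROWS' [OPENING] [FORCE]. ROWS is JSON, a list that holds one entry, the list of rows, each a list of 6 numbers: the shift along the tool's x, y, z in m, then the turn, a rotation vector about the tool's x, y, z in degrees. A call has 1 to 5 rows; each row is the pose to reach, as a shift and turn from the pose measured when the call began, along the tool's axes at that moment; what a row does not reach only later rows make up. A row lasts 1/10 s, in which the tool goes at most 50 mm and 8.59 degrees, less where a joint would pass 70% of its speed; a pose out of reach is approached as far as the arm can. A call with a gripper value outside its range is refused whole. OPENING is the opening, from 0 (shut) to 1 (fully open), set as the call begins (- or left out, the last holds). The fingers move at their own pace and stop on an object; FORCE is the grip in N (left out, the last holds). Time passes only in rows, so rows that repeat a pose let the fingers close. It gives the time, the measured TCP pose, the force and the opening at its end, in the units of the state.
- telemetry.observe(): the state, without advancing time (a new reading comes with each control period).
- optics.snapshot(name): name is "scene" or "top" or "wrist"; returns (picture, depth): 420x560x3 uint8, blue, green, red; 420x560 float32, mm along the optical axis (not along the pixel's ray), 0 where there is no reading.
- optics.get_calibration(name): a dict with "fx", "fy", "cx", "cy" (pixels), "world_from_camera" (4x4, takes a point from camera to world coordinates). Camera axes: x right, y up, looking along -z (the intrinsics and any distortion apply to the point x, -y, -z); pixel columns grow to the right and rows downward; lengths in mm; the calibration is good to about 2 mm. A picture is of the moment at which its call begins: read the wrist's pose just before it. get_calibration takes no time and is no camera call; for the wrist camera it gives the pose at the moment of the call.
- job_done(): hands the job in, once; it reports no verdict.
Trained networks look in the newest picture that a camera, given by its name, has taken for a name from the list of things; names that differ only in an ending like _2 or _b are one class to them, and where a whole thing is asked for, a point or a joint stands for the part that bears it (a point fixed in the world has none). Each returns a list of dicts, best first, with "score" (0 to 1); they miss things now and then, are a little off and sometimes report something else, mostly with a low value. They report only what shows in the picture. A call takes as long as a camera call.
- recognise(camera, query): "box" ([left, top, right, bottom] in pixels, round what is visible of it).
- silhouettes(camera, query): "region" (420x560 bool, what is visible of it) and "box" ([left, top, right, bottom] in pixels, round what is visible of it).
- spot_point(camera, query): "at" ([column, row] in pixels: a listed point, or the origin of a listed thing).
The state is a dict: "t": time; "q": joint angles; "qd": joint speeds; "effort": joint torques, N m; "ee_pos": TCP position; "eef_rot": TCP orientation; "ft_force": force on the tool from outside, world axes, zero at the start; "torque": the same for the moment, N m; "opening": finger opening in mm.
Only numpy, scipy, OpenCV 4.12 (cv2) and the standard library are available. Lean on these libraries where they do the work, as an engineer would, in place of code of your own. Each camera call takes 0.05 s, during which the arm holds its last target.

### The job

The tubes in the front block of the dry bath are about to go to 95 degrees, so close it: pick up the loose aluminium cover by its black handle, slide its plain back edge in under the overhanging green lip of the shut rear lid, square and centred, as far as it will go, without lifting that lid (the rear samples must stay warm). Then press the cover down flat until its orange seal gives no further, and finish while still holding it pressed down like that, so that the tube caps cannot pop. Leave everything else on the bench where it is.

Things in the scene. Friction and masses are not known exactly. Their poses are not given: they have to be found in the camera images.
- cover: Loose aluminium cover plate, 104 (x) x 126 (y) x 5 mm, 0.2 to 0.3 kg, flat on the bench at the start, yaw within 0.45 rad. Origin: middle of the plate's underside. x points to its plain back edge, y along its handle, z up. The front edge (-x) has an upturned flange 4 mm thick, top 15 mm above the underside. A black bar handle stands on it.
- cover_handle (a point): Centre of the black handle bar: 14 mm thick (x), 78 mm long (y), 18 mm high (its top 41 mm, its bottom 23 mm above the plate's underside). It lies 12 mm in front of (-x) and 32 mm above cover's origin. Open below the bar except for two 10 mm legs 30 mm either side. Axes as the cover's.
- cover_back (a point): Middle of the cover's back edge, on its underside: 64 mm along +x and 32 mm below cover_handle. Axes as the cover's.
- bath: Grey dry bath, fixed, 190 mm wide (y), 300 mm deep (x), deck 100 mm above the bench, yaw within 0.25 rad. Origin under its centre; x from its sloping green front panel to its back. An orange silicone seal frame 94 (x) x 116 (y) mm, 8 mm wide, rings the front tube block; its free top is 106 mm above the bench; the cover may slide on it.
- seat (a point): Where cover_back lies when the cover is home on its seal, not yet pressed: 30 mm behind the bath's origin, 106 mm up, fixed. x is the sliding-in direction, y left, z up; a home cover's axes are parallel. A fixed steel bridge at x = 0 stops the back edge; it is 144 mm wide and rises 9 mm above here. The seal spans x = -100 to -6 mm, top at z = 0.
- lip (a point): Middle of the front edge of the rear lid's green lip, underside: with the lid shut 22 mm in front of (-x) and 10 mm above seat, so the 5 mm plate enters a slot 10 mm high and laps 22 mm. The lip is 4 mm thick, 158 mm wide; a black knob 17 mm high stands 28 mm behind its edge. The handle stays 35 mm in front of the lip when home.
- lid (a joint): Angle of the hinged rear lid, rad: 0 shut, grows as its front lip is lifted (hinge 132 mm behind the lip edge, so 0.04 rad is 5 mm at the lip). It lies shut by its own weight, 0.3 kg, and starts shut.
- seal (a joint): How far the orange silicone seal is squeezed, m: 0 free, 0.004 fully squeezed (then a hard stop). It gives about 1 mm per 3.5 N; the cover's own weight takes about 0.7 mm, so a push of about 7 N gives 2.7 mm and 12 N brings it to its stop.
- rack: Purple tube rack, 236 x 78 x 42 mm, long side roughly along x; origin under its centre. It and the cover lie on opposite sides of the bath, either way round. Leave alone.
- bottle: Amber reagent bottle, 64 mm across, 140 mm high, upright; origin under its centre. Leave alone.
- tipbox: Blue pipette-tip box with clear lid, 85 x 122 x 72 mm; origin under its centre. Leave alone.
- timer: White bench timer, 60 x 70 x 20 mm; origin under its centre. Leave alone.
- marker: White and green marker pen lying flat, 130 mm long along its x, 15 mm thick; origin under its centre. Leave alone.
- beaker: Small glass beaker, 68 mm across, 85 mm high; origin under its centre. Leave alone.

How it is judged (in metres and radians):
On the way, in this order (a step that is already met when the one before it is completed fails the run):
1. the cover is picked up and carried in the gripper, at least 30 mm clear of the bench (contact force between the fingers and cover above 2 N and height (world z) of cover_back above 0.03 m), for 0.2 s.
2. its back edge is under the lip of the shut rear lid (at least 12 mm in), still held (x of cover_back in the frame of seat between -0.01 and 0.004 m and z of cover_back in the frame of seat between -0.007 and 0.006 m and y of cover_back in the frame of seat between -0.01 and 0.01 m and value of joint lid below 0.02 rad and angle between the x axis of cover_back and the x axis of seat, either way round below 0.07 rad and contact force between any of the fingers, the arm and cover above 2 N), for 0.2 s.
At the end, for the whole second after the job is handed in: The robot is still pressing the cover: seal squeezed by more than 2.5 of its 4 mm, cover flat (within 0.03 rad) and still, its back edge under the lip to within 10 mm of the bridge (12 mm or more of lap), centred within 10 mm and square within 0.07 rad, the rear lid shut (below 0.02 rad) (all of step 2 and z of cover_back in the frame of seat below 0 m and angle between cover's own z axis and vertical below 0.03 rad and value of joint seal above 0.0025 m and linear speed of cover below 0.02 m/s); the arm keeps its last pose, push and grip.
It fails at once if the rear lid is lifted (more than 0.04 rad, 5 mm at its lip) (value of joint lid above 0.04 rad).
It fails at once if something else on the bench (rack, bottle, tip box, timer, marker or beaker) is shifted by more than 25 mm (distance of any of rack, bottle, tipbox, timer, marker, beaker from where it was at the start of the episode above 0.025 m).
It also fails if it takes over 42 s, if anything falls off the work surface, if the arm or the gripper's body presses on something with over 40 N, if the wrist force passes 120 N, or if a joint passes its speed limit or range.

## Working session

There is one attempt and no reset: what is moved stays moved. The work goes in short steps, Python scripts to look and compute and a shell command to move; the robot and the scene stay as the last step left them, time stands still between calls to the robot, and variables do not carry over. Pictures are saved under pics/ and viewed, and the job is handed in when it is done.

```bash
ls; mkdir -p pics; python3 - <<'E'
from bench import telemetry, optics
import cv2
s=telemetry.observe(); print(s)
for n in ("scene","top","wrist"):
    p,d=optics.snapshot(n); cv2.imwrite(f"pics/{n}0.png",p)
    import numpy as np; np.save(f"pics/{n}0d.npy",d)
    c=optics.get_calibration(n); print(n,c)
E
```

```text
pics
{'t': 0.0, 'q': array([ 1.07247202,  0.41799691, -0.0103323 ,  1.61421056,  0.00468698,
        1.11072435, -0.05298416]), 'qd': array([ 0.00083634, -0.00044874, -0.000365  , -0.00071361,  0.00154563,
        0.00037528, -0.00034293]), 'effort': array([-2.38496774e-03, -8.64453006e+01,  6.77163843e-01, -4.34899271e+01,
        1.89640507e-02,  7.42457021e-03, -2.35524453e-07]), 'ee_pos': array([ 275.5293983 , -560.5689377 ,  230.63053399]), 'eef_rot': array([-1.57210933e+00, -7.23883077e-05, -2.68472307e+00]), 'ft_force': array([-0.11792056,  0.2263017 , -1.53808448]), 'torque': array([-0.00107339,  0.02337056, -0.0251302 ]), 'opening': 85.46150115695451}
scene {'fx': 433.3658997727424, 'fy': 433.3658997727424, 'cx': 283.08095003387416, 'cy': 210.6349287360758, 'world_from_camera': array([[-4.42255264e-01, -5.38181818e-01,  7.17475165e-01,
         1.39023990e+03],
       [ 8.96888924e-01, -2.66032139e-01,  3.53294720e-01,
         3.44248220e+02],
       [ 7.34658633e-04,  7.99741978e-01,  6.00343425e-01,
         7.85548436e+02],
       [ 0.00000000e+00,  0.00000000e+00,  0.00
[... 283 characters left out ...]
00320908e-01, -2.23949592e-02,
        -7.66141705e+01],
       [-8.58545838e-04,  2.09754446e-01,  9.77753719e-01,
         1.11830209e+03],
       [ 0.00000000e+00,  0.00000000e+00,  0.00000000e+00,
         1.00000000e+00]])}
wrist {'fx': 343.4055111904831, 'fy': 343.4055111904831, 'cx': 278.80960746462017, 'cy': 210.59569944708664, 'world_from_camera': array([[ 4.41081671e-01,  8.58965992e-01,  2.60046888e-01,
         3.41254113e+02],
       [-8.97466682e-01,  4.22390908e-01,  1.27041240e-01,
        -5.28291926e+02],
       [-7.17336542e-04, -2.89418980e-01,  9.57202246e-01,
         3.72436296e+02],
       [ 0.00000000e+00,  0.00000000e+00,  0.00000000e+00,
         1.00000000e+00]])}
```

View pics/scene0.png

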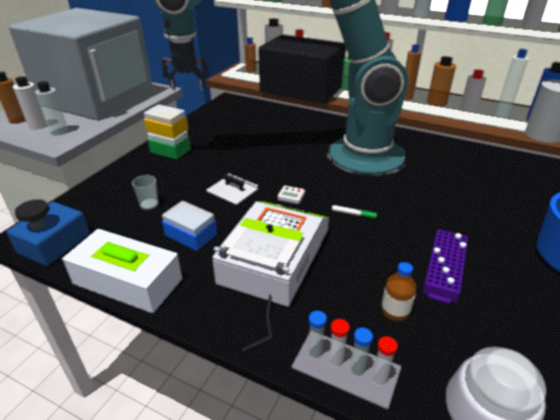

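View pics/top0.png

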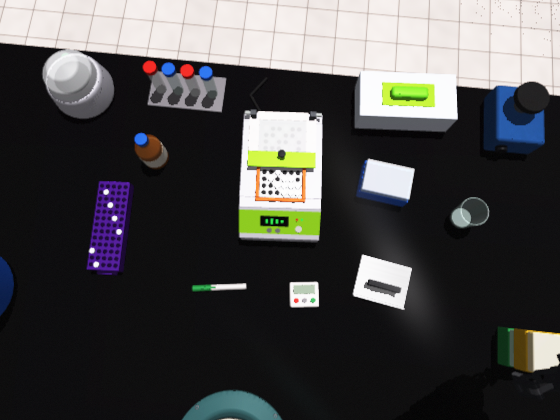

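View pics/wrist0.png

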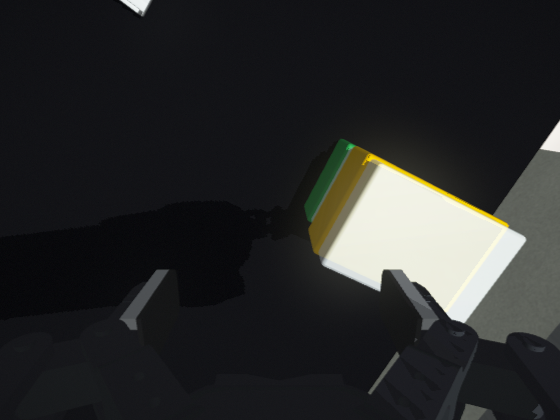

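The top view shows the cover at (383,282) with its handle at (383,287). The bath is around (281,175), its green lip edge at row ~167, and the seal at (281,185). The timer (304,294), tipbox (387,182) and marker (219,287) are close by. Next I'll measure.

```bash
cat > h.py <<'E'
import numpy as np, cv2
from bench import telemetry, optics, recognise, silhouettes, spot_point
def pts(cal,d,m):
    v,u=np.nonzero(m&(d>0)); z=d[v,u]
    P=np.stack([(u-cal['cx'])/cal['fx']*z,-(v-cal['cy'])/cal['fy']*z,-z,np.ones_like(z)])
    return (cal['world_from_camera']@P)[:3].T,u,v
def ray(cal,uv,h):
    T=cal['world_from_camera']; r=T[:3,:3]@np.array([(uv[0]-cal['cx'])/cal['fx'],-(uv[1]-cal['cy'])/cal['fy'],-1])
    o=T[:3,3]; return o+r*(h-o[2])/r[2]
E
python3 - <<'E'
from h import *
cal=optics.get_calibration('top')
p,d=optics.snapshot('top')
hs={'cover':0,'cover_handle':32,'cover_back':0,'seat':106,'lip':116,'bath':0,'rack':0,'timer':0,'marker':0,'tipbox':0,'bottle':0,'beaker':0}
for q,h in hs.items():
    r=spot_point('top',q)[:2]
    print(q,[(np.round(x['at'],1),round(x['score'],2),np.round(ray(cal,x['at'],h),1)) for x in r])
for q in ['cover','cover_handle','bath']:
    r=silhouettes('top',q)
    if not r: print(q,'none');continue
    m=r[0]['region'].astype(bool); P,u,v=pts(cal,d,m); 
    print(q,r[0]['score'],m.sum(),P.mean(0),P[:,2].min(),P[:,2].max(),np.median(P[:,2]))
    np.save('pics/P_%s.npy'%q,P)
    if q!='bath':
        rr=cv2.minAreaRect(P[:,:2].astype(np.float32)); print(rr, cv2.boxPoints(rr))
# colour: green lip
hsv=cv2.cvtColor(p,cv2.COLOR_BGR2HSV)
m=(hsv[...,0]>28)&(hsv[...,0]<50)&(hsv[...,1]>120)&(hsv[...,2]>100)
sub=np.zeros_like(m); sub[145:175,235:330]=1
P,u,v=pts(cal,d,m&sub); print('lip',len(P),np.median(P[:,2]))
P=P[abs(P[:,2]-120)<8]
rr=cv2.minAreaRect(P[:,:2].astype(np.float32)); print(rr, cv2.boxPoints(rr))
m=(hsv[...,0]<14)&(hsv[...,1]>130)&(hsv[...,2]>100)
sub[:]=0; sub[160:210,240:325]=1
P,u,v=pts(cal,d,m&sub); print('seal',len(P),np.median(P[:,2]))
P=P[abs(P[:,2]-106)<8]
rr=cv2.minAreaRect(P[:,:2].astype(np.float32)); print(rr, cv2.boxPoints(rr))
cv2.imwrite('pics/crop.png',cv2.resize(p[100:320,180:480],None,fx=2.6,fy=2.6,interpolation=cv2.INTER_CUBIC))
E
```

```text
cover [(array([381.9, 280.3]), 0.94, array([ 423.2, -321. ,    0. ]))]
cover_handle [(array([380.4, 286.4]), 0.63, array([ 406.2, -311.2,   32. ]))]
cover_back [(array([386. , 262.7]), 0.94, array([ 467.4, -328.7,    0. ]))]
seat [(array([281.1, 163.7]), 0.58, array([662.2, -47. , 106. ]))]
lip [(array([280.1, 165. ]), 0.83, array([655.6, -45.3, 116. ])), (array([279.3, 182.3]), 0.47, array([614. , -47.7, 116. ]))]
bath [(array([281.9, 180.4]), 0.95, array([651.1, -50.5,   0. ])), (array([303.1, 291.9]), 0.18, array([ 375.4, -130.8,    0. ]))]
rack [(array([112.9, 227.3]), 0.6, array([485.6, 361. ,   0. ])), (array([380.4, 290.3]), 0.26, array([ 398.7, -318.7,    0. ]))]
timer [(array([305.9, 291.8]), 0.7, array([ 376.3, -137.6,    0. ])), (array([279. , 180.4]), 0.4, array([650.4, -43.1,   0. ]))]
marker [(array([219.1, 287.5]), 0.55, array([364.8,  75. ,   0. ]))]
tipbox []
bottle [(array([156.2, 159.8]), 0.65, array([672.9, 280.8,   0. ]))]
beaker [(array([456.6, 218.3]), 0.85, array([ 597.6, -500.5,    0. ]))]
cover 0.9 2182 [ 420.28648689 -318.96590822   10.37329485] -2.69597002
[... 474 characters left out ...]
 [[ 359.4     -376.86426]
 [ 463.3572  -393.85974]
 [ 484.16843 -266.56274]
 [ 380.2112  -249.56726]]
bath 0.88 10512 [636.72733587 -48.31333542 101.09598726] -2.741122941464937 142.14724174842422 101.88554230864031
lip 979 121.27653220045352
((669.4324340820312, -45.72364807128906), (37.69207000732422, 154.436767578125), 3.8139536380767822) [[ 645.49176    30.070135]
 [ 655.76447  -124.02459 ]
 [ 693.3731   -121.51743 ]
 [ 683.1004     32.577293]]
seal 175 106.55662613393224
((611.9356689453125, -49.37858963012695), (79.57201385498047, 114.61192321777344), 3.4495582580566406) [[ 568.7737       5.4296246]
 [ 575.6698    -108.97463  ]
 [ 655.09766   -104.186806 ]
 [ 648.20154     10.217453 ]]
```

View pics/crop.png

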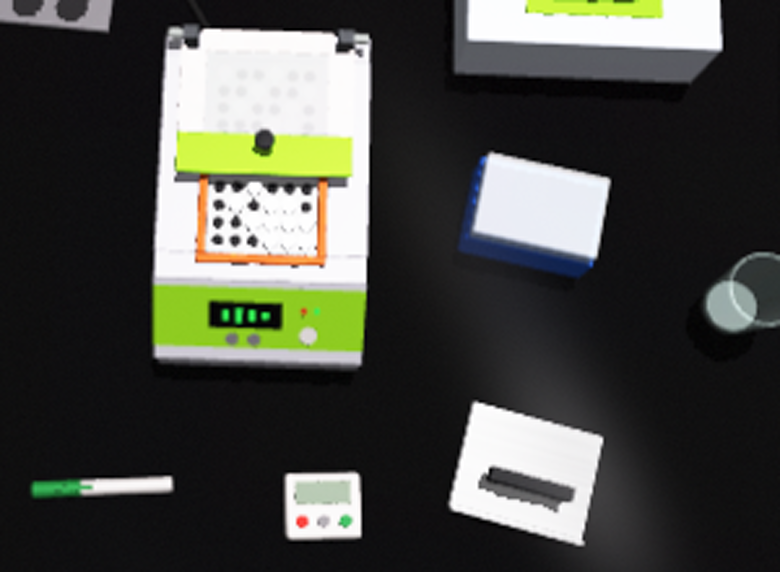

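Plan from these measurements: cover yaw ≈ -0.165 with its centre near (421,-320). Bath yaw ≈ +0.063 with the seat near (672,-45.5), where the lip and the seal agree. Next I hover over the handle and refine with the wrist camera.

```bash
cat >> h.py <<'E'
from scipy.spatial.transform import Rotation as Ro
def go(target,yaw):  # tool-down target pose with Ry=0, roll=-pi/2
    s=telemetry.observe()
    R0=Ro.from_euler('xyz',s['eef_rot']); R1=Ro.from_euler('xyz',[-np.pi/2,0,yaw])
    sh=R0.inv().apply(np.array(target)-s['ee_pos'])/1000; rv=np.degrees((R0.inv()*R1).as_rotvec())
    print('t',s['t'],'pos',s['ee_pos'].round(1),'rot',s['eef_rot'].round(3),'F',s['ft_force'].round(1),'open',round(s['opening'],1))
    print('shift',sh.round(4),'turn',rv.round(2))
E
python3 -c "
from h import *
go([408,-317,150],-1.735)"
```

```text
t 0.95 pos [ 275.7 -560.9  231.3] rot [-1.571 -0.    -2.685] F [-0.6 -0.1 -0.3] open 85.2
shift [-0.2263  0.0813 -0.1605] turn [  0.   -54.42   0.  ]
```

```bash
python3 -m jog '[[[-0.03,0.005,-0.02,0,-8,0],[-0.06,0.015,-0.04,0,-16,0],[-0.09,0.025,-0.06,0,-24,0],[-0.12,0.035,-0.08,0,-32,0],[-0.15,0.05,-0.11,0,-40,0]]]' 0.6 80
python3 -c "
from h import *
go([408,-317,150],-1.735)"
```

```text
t: 1.45
ee_pos: [362.8, -395.5, 181.4]
eef_rot: [-1.569, -0.001, -1.981]
ft_force: [0.5, -0.3, 0.2]
opening: 51.3
t 1.45 pos [ 362.8 -395.5  181.4] rot [-1.569e+00 -1.000e-03 -1.981e+00] F [ 0.5 -0.3  0.2] open 51.3
shift [-0.09    0.0314  0.0101] turn [ -0.08 -14.12   0.05]
```

```bash
python3 -m jog '[[[-0.03,0.01,0.003,0,-7,0],[-0.06,0.02,0.007,0,-14,0],[-0.09,0.031,0.01,0,-14,0],[-0.09,0.031,0.01,0,-14,0]]]'
python3 - <<'E'
from h import *
go([408,-317,150],-1.735)
cal=optics.get_calibration('wrist')
p,d=optics.snapshot('wrist'); cv2.imwrite('pics/w1.png',p); np.save('pics/w1d.npy',d); np.save('pics/w1c.npy',cal,allow_pickle=True)
for q,h in {'cover':0,'cover_handle':32,'cover_back':0}.items():
    print(q,[(np.round(x['at'],1),round(x['score'],2),np.round(ray(cal,x['at'],h),1)) for x in spot_point('wrist',q)[:2]])
r=silhouettes('wrist','cover')
m=r[0]['region'].astype(bool);P,u,v=pts(cal,d,m);print(r[0]['score'],len(P))
T=P[(P[:,2]>36)&(P[:,2]<46)];print('bar',len(T),T.mean(0),cv2.minAreaRect(T[:,:2].astype(np.float32)))
T=P[(P[:,2]>2)&(P[:,2]<9)];rr=cv2.minAreaRect(T[:,:2].astype(np.float32));print('plate',len(T),np.median(T[:,2]),rr)
E
```

```text
t: 1.85
ee_pos: [409.3, -313.2, 149.4]
eef_rot: [-1.57, 0.001, -1.732]
ft_force: [-0.3, -0.8, 0.1]
opening: 51.4
t 1.85 pos [ 409.3 -313.2  149.4] rot [-1.570e+00  1.000e-03 -1.732e+00] F [-0.3 -0.8  0.1] open 51.4
shift [ 0.0039 -0.0006 -0.0007] turn [-0.02  0.17 -0.05]
cover [(array([293.5, 195.6]), 0.92, array([ 421.5, -315.8,    0. ]))]
cover_handle [(array([278.4, 212.2]), 0.63, array([ 407.7, -319. ,   32. ]))]
cover_back [(array([353.5, 198.9]), 0.78, array([ 472.9, -327.2,    0. ]))]
0.89 17107
bar 1769 [ 407.95643014 -314.5638309    39.87138123] ((407.718017578125, -316.7027893066406), (77.130126953125, 13.890419960021973), 80.27999877929688)
plate 14424 4.071671470225567 ((420.39111328125, -318.8971862792969), (125.73774719238281, 102.67819213867188), 80.8953628540039)
```

View pics/w1.png

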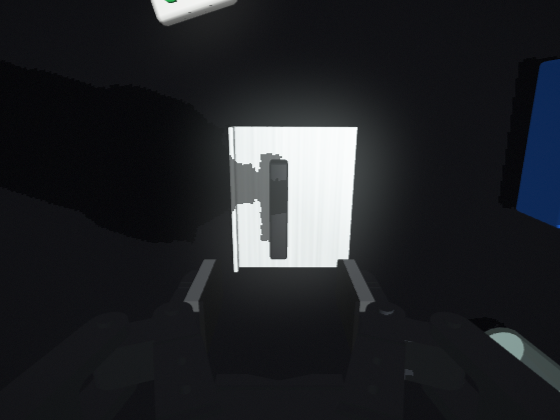

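The wrist view shows the cover squarely, with the plate at columns 230–357 and rows 127–270. The bar runs from row 160 to 258 at column 279, and the fingers straddle it. The bar centre is (407.7,-316.7), and its measured length and thickness match the given sizes. I'm descending to TCP z≈11.

```bash
python3 -m jog '[[[0.002,0.04,-0.001,0,0,0],[0.004,0.08,-0.001,0,0,0],[0.004,0.115,-0.001,0,0,0],[0.004,0.132,-0.001,0,0,0],[0.004,0.138,-0.001,0,0,0]]]'
python3 -c "
from h import *
go([407.7,-317,11],-1.735)"
```

```text
t: 2.6
ee_pos: [404.9, -322.3, 11.1]
eef_rot: [-1.571, -0.001, -1.74]
ft_force: [-1.3, 0.1, 1.4]
opening: 50.9
t 2.6 pos [ 404.9 -322.3   11.1] rot [-1.571e+00 -1.000e-03 -1.740e+00] F [-1.3  0.1  1.4] open 50.9
shift [-0.0057  0.0001  0.0019] turn [ 0.03 -0.28  0.04]
```

```bash
python3 -m jog '[[[-0.006,0,0.002,0,0,0],[-0.006,0,0.002,0,0,0]]]'
python3 -m jog '[[[0,0,0,0,0,0],[0,0,0,0,0,0],[0,0,0,0,0,0],[0,0,0,0,0,0],[0,0,0,0,0,0]]]' 0 90
python3 - <<'E'
from h import *
go([407.7,-317,11],-1.735)
p,d=optics.snapshot('wrist'); cv2.imwrite('pics/w2.png',p)
E
```

```text
t: 2.8
ee_pos: [408.6, -316.5, 12.0]
eef_rot: [-1.57, -0.001, -1.74]
ft_force: [0.4, 1.1, 0.1]
opening: 51.4
t: 3.3
ee_pos: [409.0, -316.9, 12.9]
eef_rot: [-1.569, -0.002, -1.74]
ft_force: [-3.4, 2.0, 13.5]
opening: 12.5
t 3.3 pos [ 409.  -316.9   12.9] rot [-1.569 -0.002 -1.74 ] F [-3.4  2.  13.5] open 12.5
shift [ 0.0003  0.0019 -0.0012] turn [-0.08 -0.27  0.1 ]
```

View pics/w2.png

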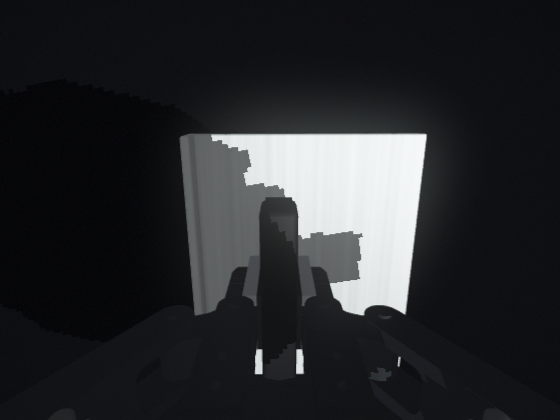

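The jaws have closed on the bar (opening 12.5 mm). The wrist force shows about 13 N upward, so I'll lift a little and check.

```bash
python3 -m jog '[[[0,-0.005,0,0,0,0],[0,-0.01,0,0,0,0],[0,-0.02,0,0,0,0],[0,-0.04,0,0,0,0],[0,-0.06,0,0,0,0]]]'
python3 - <<'E'
from h import *
go([407.7,-317,11],-1.735)
p,d=optics.snapshot('wrist'); cv2.imwrite('pics/w3.png',p)
cal=optics.get_calibration('scene')
p,d=optics.snapshot('scene'); cv2.imwrite('pics/s3.png',cv2.resize(p[90:300,100:380],None,fx=2.8,fy=2.8))
E
```

```text
t: 3.85
ee_pos: [408.7, -316.6, 74.0]
eef_rot: [-1.57, -0.001, -1.739]
ft_force: [0.1, -0.2, -2.7]
opening: 12.6
t 3.85 pos [ 408.7 -316.6   74. ] rot [-1.570e+00 -1.000e-03 -1.739e+00] F [ 0.1 -0.2 -2.7] open 12.6
shift [ 0.0005  0.063  -0.001 ] turn [-0.06 -0.26  0.09]
```

View pics/w3.png

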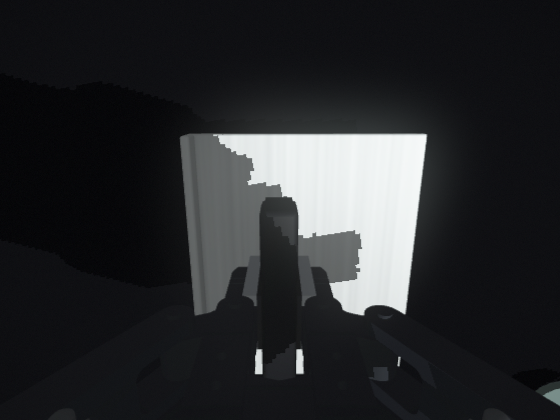

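View pics/s3.png

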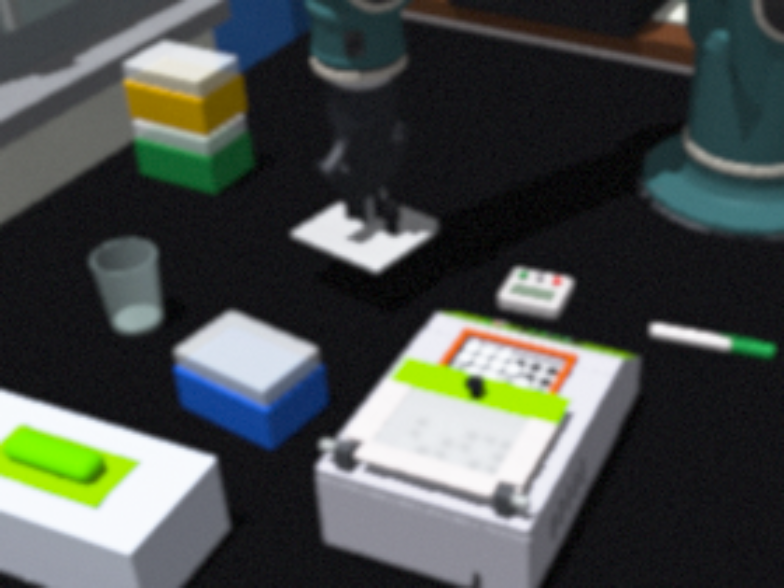

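The cover is lifted (weight ≈ 2.7 N) and the wrist picture is unchanged from before the lift, so it hasn't slipped. Now I'll measure the cover in the tool frame and start the carry.

```bash
cat > inhand.py <<'E'
from h import *
def run():
    s=telemetry.observe(); cal=optics.get_calibration('wrist'); p,d=optics.snapshot('wrist')
    R0=Ro.from_euler('xyz',s['eef_rot'])
    r=silhouettes('wrist','cover'); m=r[0]['region'].astype(bool)
    P,u,v=pts(cal,d,np.ones(d.shape,bool)); Q=R0.inv().apply(P-s['ee_pos']) # tool frame mm
    k=m[v,u]; Q=Q[k];u=u[k];v=v[k]
    A=(Q[:,1]>-6)&(Q[:,1]<22)&(Q[:,2]>-10)&(Q[:,2]<90)
    Q=Q[A];u=u[A];v=v[A]
    # robust plane y=a+bx+cz
    w=np.ones(len(Q),bool)
    for _ in range(6):
        M=np.c_[np.ones(w.sum()),Q[w,0],Q[w,2]]; c=np.linalg.lstsq(M,Q[w,1],rcond=None)[0]
        res=Q[:,1]-(c[0]+c[1]*Q[:,0]+c[2]*Q[:,2]); w=abs(res)<2
    print('plate top at tool y=%.1f slope x %.4f slope z %.4f n=%d rms %.2f'%(*c,w.sum(),res[w].std()))
    # back edge: per row max z
    E=[];
    for row in range(150,300,2):
        j=(v==row)&w
        if j.sum()>20:
            i=np.argmax(np.where(j,u,-1)); E.append([Q[i,0],Q[i,2]])
    E=np.array(E); f=np.polyfit(E[:,0],E[:,1],1); print('back edge z=%.2f at x=0, slope %.4f rad, rms %.2f'%(f[1],f[0],np.std(E[:,1]-np.polyval(f,E[:,0]))))
    # side edge (far, small row): tool x extreme per column
    S=[]
    for col in range(260,415,2):
        j=(u==col)&w
        if j.sum()>20:
            i=np.argmin(np.where(j,v,999)); S.append([Q[i,2],Q[i,0]])
    S=np.array(S); g=np.polyfit(S[:,0],S[:,1],1); print('side edge x=%.2f at z=0 slope %.4f'%(g[1],g[0]), 'x mid-range back edge',E[:,0].min(),E[:,0].max())
    return p
if __name__=='__main__': run()
E
python3 inhand.py
python3 -c "
from h import *
go([560,-54,165],0.063-np.pi/2)"
```

```text
plate top at tool y=8.9 slope x 0.0002 slope z 0.0023 n=22120 rms 0.61
back edge z=62.83 at x=0, slope 0.0023 rad, rms 0.25
side edge x=-62.39 at z=0 slope -0.0051 x mid-range back edge -55.52086434925811 17.54732548369599
t 4.05 pos [ 408.9 -316.9   73.3] rot [-1.569 -0.002 -1.74 ] F [-0.7  0.3 -2.9] open 12.7
shift [-0.2844 -0.0921  0.1049] turn [ -0.11 -13.3    0.14]
```

```bash
python3 -m jog '[[[0,-0.03,0,0,0,0],[-0.02,-0.06,0.007,0,-1,0],[-0.045,-0.09,0.016,0,-2,0],[-0.075,-0.097,0.027,0,-4,0],[-0.105,-0.097,0.038,0,-5,0]]]'
python3 -m jog '[[[-0.03,0,0.009,0,-2,0],[-0.06,0,0.018,0,-4,0],[-0.09,0,0.027,0,-6,0],[-0.12,0,0.036,0,-7.5,0],[-0.145,0,0.043,0,-8,0]]]'
python3 -c "
from h import *
go([560,-52.5,165],0.063-np.pi/2)"
```

```text
t: 4.55
ee_pos: [464.5, -218.9, 170.9]
eef_rot: [-1.568, -0.003, -1.652]
ft_force: [-0.3, -0.4, -3.7]
opening: 12.6
t: 5.05
ee_pos: [519.1, -76.0, 169.7]
eef_rot: [-1.57, -0.003, -1.51]
ft_force: [-0.8, -0.7, -1.8]
opening: 12.6
t 5.05 pos [519.1 -76.  169.7] rot [-1.57  -0.003 -1.51 ] F [-0.8 -0.7 -1.8] open 12.6
shift [-0.0211  0.0047  0.0422] turn [-0.07 -0.15  0.16]
```

```bash
python3 -m jog '[[[-0.01,0.002,0.02,0,0,0],[-0.021,0.005,0.042,0,-0.15,0.1],[-0.021,0.005,0.042,0,-0.15,0.1],[-0.021,0.005,0.042,0,-0.15,0.1]]]'
python3 - <<'E'
from h import *
go([560,-52.5,165],0.063-np.pi/2)
for n in ('wrist','top','scene'):
    cal=optics.get_calibration(n); p,d=optics.snapshot(n); np.save(f'pics/{n}4d.npy',d); cv2.imwrite(f'pics/{n}4.png',p)
    if n=='wrist':
        np.save('pics/w4c.npy',cal['world_from_camera'])
    if n=='top': cv2.imwrite('pics/top4c.png',cv2.resize(p[100:260,200:400],None,fx=4,fy=3.75,interpolation=cv2.INTER_CUBIC))
    if n=='scene': cv2.imwrite('pics/scene4c.png',cv2.resize(p[150:310,190:350],None,fx=3.75,fy=3.75,interpolation=cv2.INTER_CUBIC))
E
```

```text
t: 5.45
ee_pos: [559.3, -52.2, 163.5]
eef_rot: [-1.571, -0.0, -1.507]
ft_force: [-0.6, -0.2, -2.8]
opening: 12.3
t 5.45 pos [559.3 -52.2 163.5] rot [-1.571 -0.    -1.507] F [-0.6 -0.2 -2.8] open 12.3
shift [ 0.0003 -0.0015  0.0007] turn [0.03 0.04 0.02]
```

View pics/wrist4.png

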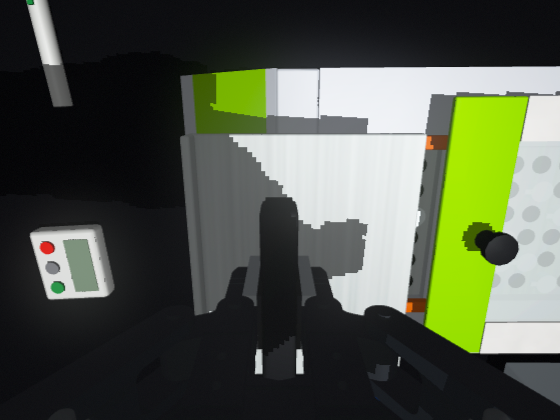

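View pics/top4c.png

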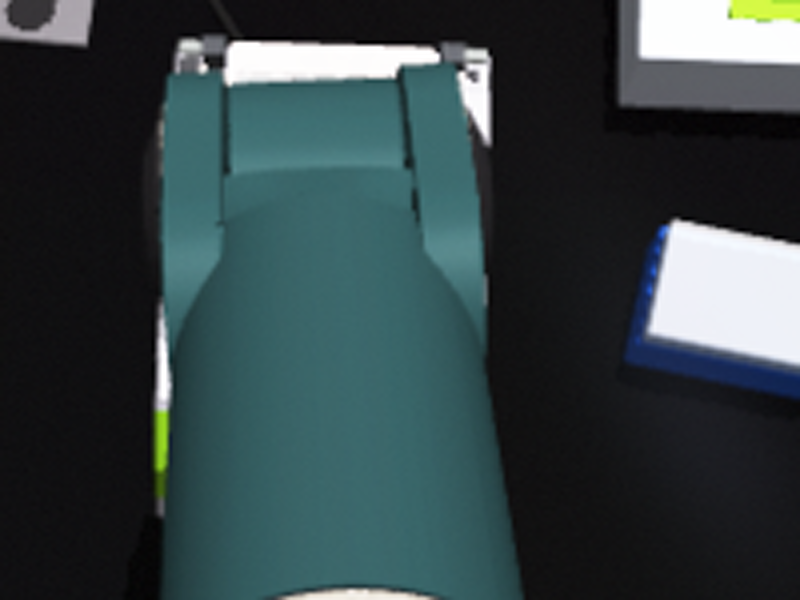

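View pics/scene4c.png

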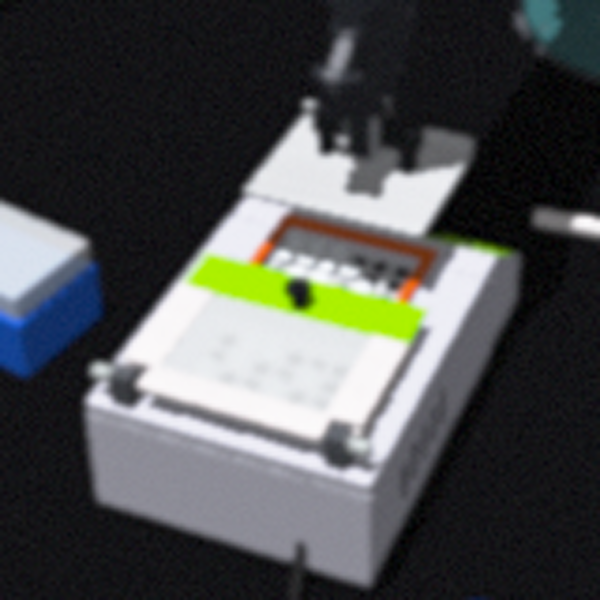

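The wrist view shows the cover (columns 182–425), the lip (front edge from (455,97) to (426,348), both ends visible), the knob at (498,248) and the seal ends at (437,142) and (415,305). I'll measure the lip in the tool frame with this same camera, so calibration errors cancel against the cover measurement.

```bash
cat > lip.py <<'E'
from h import *
def run():
    s=telemetry.observe(); cal=optics.get_calibration('wrist'); p,d=optics.snapshot('wrist')
    R0=Ro.from_euler('xyz',s['eef_rot']); print('t',s['t'],s['ee_pos'].round(1),s['eef_rot'].round(3),s['ft_force'].round(1))
    hsv=cv2.cvtColor(p,cv2.COLOR_BGR2HSV)
    m=(hsv[...,0]>28)&(hsv[...,0]<50)&(hsv[...,1]>120)&(hsv[...,2]>50); m[:,:400]=0
    m=cv2.morphologyEx(m.astype(np.uint8),cv2.MORPH_OPEN,np.ones((3,3)))>0
    P,u,v=pts(cal,d,m); Q=R0.inv().apply(P-s['ee_pos'])
    k=abs(Q[:,1]-np.median(Q[:,1]))<5;Q=Q[k];P=P[k];u=u[k];v=v[k]
    print('lip top world z %.1f, tool y %.1f n %d'%(np.median(P[:,2]),np.median(Q[:,1]),len(Q)))
    E=[]
    for row in range(v.min()+4,v.max()-4):
        j=v==row
        if j.sum()>20: i=np.argmin(np.where(j,u,999)); E.append([Q[i,0],Q[i,2]])
    E=np.array(E); f=np.polyfit(E[:,0],E[:,1],1); w=abs(E[:,1]-np.polyval(f,E[:,0]))<2; f=np.polyfit(E[w,0],E[w,1],1)
    print('lip front edge z=%.2f at x=0 slope %.4f rms %.2f'%(f[1],f[0],np.std(E[w,1]-np.polyval(f,E[w,0]))))
    print('x ends',np.percentile(Q[:,0],[0,.5,99.5,100]).round(1), 'at row min/max mean', np.mean(Q[v<=v.min()+1,0]),np.mean(Q[v>=v.max()-1,0]))
run()
E
python3 lip.py; python3 inhand.py
```

```text
t 5.6 [559.2 -53.1 164.3] [-1.570e+00 -1.000e-03 -1.508e+00] [ 0.2 -0.5 -2.4]
lip top world z 118.9, tool y 45.5 n 15827
lip front edge z=91.10 at x=0 slope 0.0122 rms 0.49
x ends [-80.1 -79.5  73.6  77. ] at row min/max mean -79.73813222899041 76.05042048362135
plate top at tool y=8.9 slope x 0.0007 slope z 0.0025 n=21973 rms 0.60
back edge z=62.73 at x=0, slope 0.0009 rad, rms 0.32
side edge x=-62.47 at z=0 slope -0.0033 x mid-range back edge -55.68502245309204 17.557322723852792
```

The lip edge is 28.4 mm ahead of the cover's back edge. The cover needs a yaw correction of about -0.6° about tool y and about -2 mm along tool x. The descent to seal contact is about 45.4 mm, and the world and camera values agree. I'll do most of it first.

```bash
python3 -m jog '[[[-0.001,0.01,0.005,0,-0.3,0],[-0.002,0.02,0.01,0,-0.6,0],[-0.002,0.03,0.015,0,-0.6,0],[-0.002,0.035,0.017,0,-0.6,0],[-0.002,0.035,0.017,0,-0.6,0]]]'; python3 lip.py; python3 inhand.py
```

```text
t: 6.25
ee_pos: [576.2, -49.8, 128.5]
eef_rot: [-1.571, -0.001, -1.498]
ft_force: [0.6, -0.2, -2.9]
opening: 12.6
t 6.25 [576.2 -49.8 128.5] [-1.571e+00 -1.000e-03 -1.498e+00] [ 0.6 -0.2 -2.9]
lip top world z 118.9, tool y 9.6 n 19385
lip front edge z=74.89 at x=0 slope 0.0220 rms 0.76
x ends [-76.8 -76.4  52.6  69.9] at row min/max mean -76.53541392227353 68.66384230172245
plate top at tool y=8.9 slope x 0.0006 slope z 0.0023 n=21932 rms 0.61
back edge z=62.74 at x=0, slope 0.0024 rad, rms 0.32
side edge x=-62.49 at z=0 slope -0.0028 x mid-range back edge -55.83924701303708 17.10764955885659
```

```bash
python3 - <<'E'
from h import *
p,d=optics.snapshot('wrist'); cv2.imwrite('pics/w5.png',p)
E
```

```text
(no output)
```

View pics/w5.png

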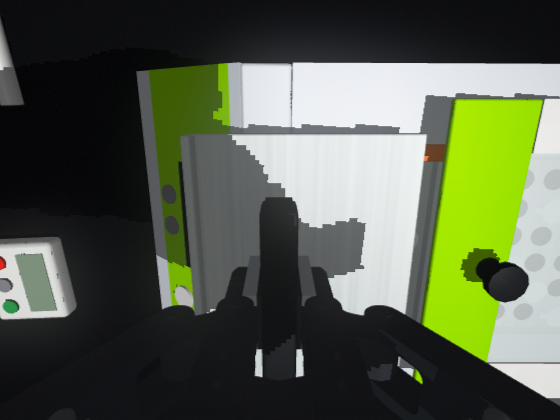

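The gripper hides the near end of the lip edge (below row ~330) and a stray green bit at (415,378) pollutes the fit, so I'll refit on clean rows only.

```bash
sed -i 's/    if j.sum()>20: i=np.argmin/    if row<330 and j.sum()>20: i=np.argmin/; s/m\[:,:400\]=0/m[:,:400]=0; m[366:]=0/' lip.py; sed -i 's/        if row<330/        if row<330/' lip.py; python3 lip.py
```

```text
t 6.45 [576.5 -50.  130.1] [-1.569 -0.002 -1.498] [ 0.3  0.5 -1.6]
lip top world z 118.9, tool y 11.3 n 19004
lip front edge z=73.50 at x=0 slope -0.0021 rms 0.31
x ends [-77.3 -76.8  51.   57.7] at row min/max mean -76.91282686471801 56.50124875756268
```

Square within ~0.004 rad and centred within ~1.5 mm, with 10.8 mm to the lip edge. I'm descending to about 2 mm above the seal.

```bash
python3 -m jog '[[[0.001,0.003,0,0,0,0],[0.001,0.006,0,0,0,0],[0.001,0.009,0,0,0,0],[0.001,0.009,0,0,0,0],[0.001,0.009,0,0,0,0]]]'; python3 lip.py; python3 inhand.py; python3 - <<'E'
from h import *
for _ in range(3):
    p,d=optics.snapshot('scene'); s=telemetry.observe(); print(s['ee_pos'].round(2),s['ft_force'].round(1))
cv2.imwrite('pics/s6.png',cv2.resize(p[150:310,190:350],None,fx=3.75,fy=3.75,interpolation=cv2.INTER_CUBIC))
E
```

```text
t: 7.0
ee_pos: [576.5, -51.0, 121.1]
eef_rot: [-1.569, -0.001, -1.498]
ft_force: [-0.3, -0.1, -1.5]
opening: 12.2
t 7.0 [576.5 -51.  121.1] [-1.569e+00 -1.000e-03 -1.498e+00] [-0.3 -0.1 -1.5]
lip top world z 118.9, tool y 2.3 n 21079
lip front edge z=73.47 at x=0 slope -0.0039 rms 0.32
x ends [-78.2 -77.7  47.2  52.6] at row min/max mean -77.886253735718 51.19316169409007
plate top at tool y=8.9 slope x 0.0004 slope z 0.0025 n=22029 rms 0.61
back edge z=62.69 at x=0, slope -0.0004 rad, rms 0.29
side edge x=-62.49 at z=0 slope -0.0030 x mid-range back edge -55.60113502478533 17.3643268210895
[576.63 -51.01 121.25] [ 0.2 -1.2 -2.8]
[576.65 -51.04 121.25] [-0.8 -0.3 -2.5]
[576.66 -51.01 121.24] [-0.1  0.5 -3.2]
```

View pics/s6.png

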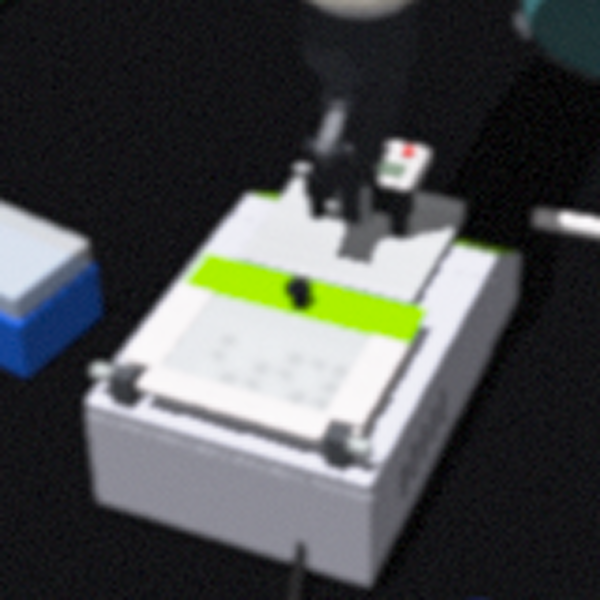

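The plate sits mid-slot: ~2.6 mm below the lip underside and ~2.4 mm above the seal. Home is ~32.8 mm ahead. I'm sliding in.

```bash
python3 -m jog '[[[0,0,0.004,0,0,0],[0,0,0.008,0,0,0],[0,0,0.012,0,0,0],[0,0,0.016,0,0,0],[0,0,0.018,0,0,0]]]'; python3 -m jog '[[[0,0,0.003,0,0,0],[0,0,0.006,0,0,0],[0,0,0.008,0,0,0],[0,0,0.01,0,0,0],[0,0,0.01,0,0,0]]]';python3 lip.py
```

```text
t: 7.8
ee_pos: [595.1, -49.6, 121.2]
eef_rot: [-1.569, -0.001, -1.498]
ft_force: [-0.7, 0.1, -1.2]
opening: 12.3
t: 8.3
ee_pos: [605.2, -48.9, 121.2]
eef_rot: [-1.569, -0.001, -1.498]
ft_force: [-0.8, -0.7, -2.1]
opening: 12.6
t 8.3 [605.2 -48.9 121.2] [-1.569e+00 -1.000e-03 -1.498e+00] [-0.8 -0.7 -2.1]
lip top world z 119.0, tool y 2.4 n 14591
lip front edge z=55.87 at x=0 slope 0.1048 rms 0.34
x ends [-78.2 -77.7  32.9  52.1] at row min/max mean -77.84966185778582 51.23651450911645
```

```bash
python3 - <<'E'
from h import *
s=telemetry.observe();print(s['ee_pos'],s['ft_force'])
p,d=optics.snapshot('wrist'); cv2.imwrite('pics/w7.png',p)
p,d=optics.snapshot('scene')
cv2.imwrite('pics/s7.png',cv2.resize(p[150:310,190:350],None,fx=3.75,fy=3.75,interpolation=cv2.INTER_CUBIC))
E
```

```text
[605.04412946 -48.86608438 121.21511726] [-0.86170487 -0.28871613 -1.88527341]
```

View pics/w7.png

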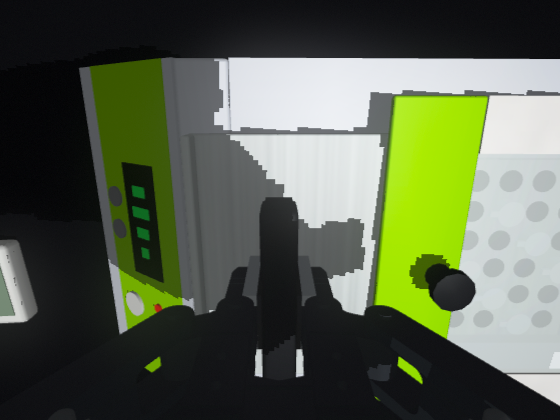

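View pics/s7.png

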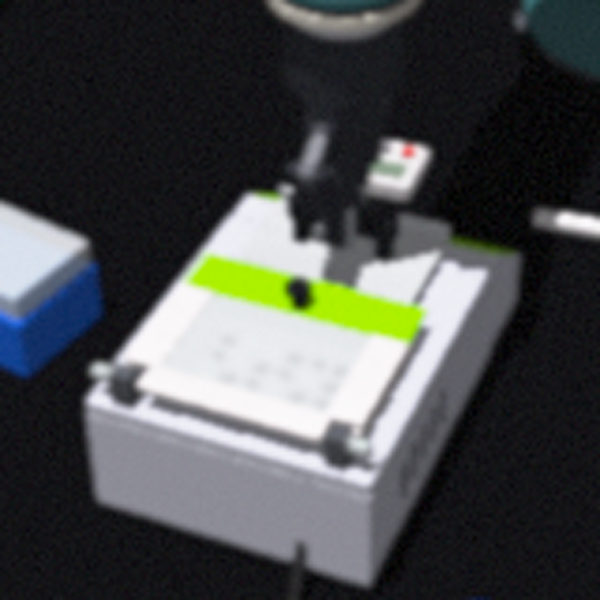

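The plate's back edge is under the lip and the lid height is unchanged (lip top 119.0). About 4 mm remain to the bridge, so I'll creep forward until contact.

```bash
python3 -m jog '[[[0,0,0.001,0,0,0],[0,0,0.002,0,0,0],[0,0,0.003,0,0,0],[0,0,0.003,0,0,0]]]'; python3 -m jog '[[[0,0,0.001,0,0,0],[0,0,0.0015,0,0,0],[0,0,0.0015,0,0,0]]]'
```

```text
t: 8.85
ee_pos: [608.0, -48.7, 121.2]
eef_rot: [-1.569, -0.001, -1.498]
ft_force: [-0.5, -0.7, -2.1]
opening: 12.4
t: 9.15
ee_pos: [608.6, -48.5, 120.9]
eef_rot: [-1.571, -0.001, -1.498]
ft_force: [-8.3, 0.5, 1.6]
opening: 12.6
```

Bridge contact felt (Fx ≈ -8 N) at x = 608.6, close to the predicted home. Now I'll press down in small steps.

```bash
python3 -m jog '[[[0,0.001,0,0,0,0],[0,0.002,0,0,0,0],[0,0.003,0,0,0,0],[0,0.003,0,0,0,0]]]'; python3 -m jog '[[[0,0.0005,0,0,0,0],[0,0.001,0,0,0,0],[0,0.001,0,0,0,0]]]'
```

```text
t: 9.55
ee_pos: [608.4, -48.5, 117.9]
eef_rot: [-1.571, -0.001, -1.498]
ft_force: [-4.3, 0.0, 1.0]
opening: 12.5
t: 9.85
ee_pos: [608.4, -48.5, 117.1]
eef_rot: [-1.571, -0.001, -1.498]
ft_force: [-5.4, 0.2, 4.6]
opening: 12.2
```

```bash
python3 -m jog '[[[0,0.0005,0,0,0,0],[0,0.001,0,0,0,0],[0,0.001,0,0,0,0]]]'; python3 -m jog '[[[0,0.0005,0,0,0,0],[0,0.001,0,0,0,0],[0,0.001,0,0,0,0]]]'
```

```text
t: 10.15
ee_pos: [608.4, -48.5, 116.5]
eef_rot: [-1.571, -0.002, -1.498]
ft_force: [-6.9, -0.6, 7.9]
opening: 12.6
t: 10.45
ee_pos: [608.4, -48.5, 116.0]
eef_rot: [-1.571, -0.002, -1.498]
ft_force: [-7.1, -0.4, 9.6]
opening: 12.4
```

```bash
python3 -m jog '[[[0,0.0005,0,0,0,0],[0,0.001,0,0,0,0],[0,0.0015,0,0,0,0],[0,0.0015,0,0,0,0]]]'; python3 -m jog '[[[0,0.0005,0,0,0,0],[0,0.001,0,0,0,0],[0,0.0015,0,0,0,0],[0,0.0015,0,0,0,0]]]'
```

```text
t: 10.85
ee_pos: [608.4, -48.5, 115.1]
eef_rot: [-1.571, -0.002, -1.498]
ft_force: [-9.4, 0.4, 11.9]
opening: 12.6
t: 11.25
ee_pos: [608.4, -48.5, 114.7]
eef_rot: [-1.571, -0.003, -1.498]
ft_force: [-13.0, -0.5, 18.2]
opening: 12.4
```

The force rose steeply near z = 114.7 (≈20 N net), which is the seal's hard stop. Now I'll verify the hold, flatness, lap and lid.

```bash
sed -i 's/m\[:,:400\]=0;/m[:,:378]=0;/; s/row<330/row<300/' lip.py; python3 lip.py; python3 inhand.py; python3 - <<'E'
from h import *
p,d=optics.snapshot('wrist'); cv2.imwrite('pics/w8.png',p)
p,d=optics.snapshot('scene')
cv2.imwrite('pics/s8.png',cv2.resize(p[150:310,190:350],None,fx=3.75,fy=3.75,interpolation=cv2.INTER_CUBIC))
for _ in range(3):
    optics.snapshot('scene');s=telemetry.observe();print(s['t'],s['ee_pos'].round(2),s['ft_force'].round(1),s['opening'])
E
```

```text
t 11.25 [608.4 -48.5 114.7] [-1.571 -0.003 -1.498] [-13.   -0.5  18.2]
lip top world z 119.0, tool y -4.3 n 18831
lip front edge z=43.17 at x=0 slope 0.0250 rms 0.51
x ends [-77.9 -77.6  28.7  46.7] at row min/max mean -77.68842330223457 45.73929934308213
plate top at tool y=8.9 slope x 0.0016 slope z 0.0007 n=15080 rms 0.61
back edge z=44.23 at x=0, slope -0.0040 rad, rms 0.26
side edge x=-62.58 at z=0 slope 0.0018 x mid-range back edge -55.71107326958007 16.909025082486014
11.55 [608.48 -48.48 114.76] [-13.1  -1.   19. ] 12.633982614635794
11.6 [608.46 -48.49 114.74] [-12.5   0.2  19.7] 12.076624163273465
11.65 [608.47 -48.51 114.73] [-12.4  -0.2  18.5] 12.469365778361318
```

View pics/w8.png

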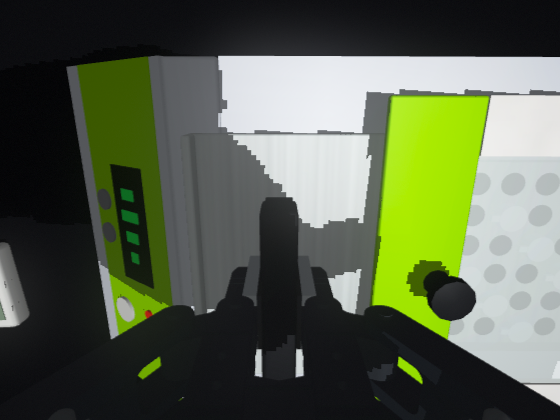

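View pics/s8.png

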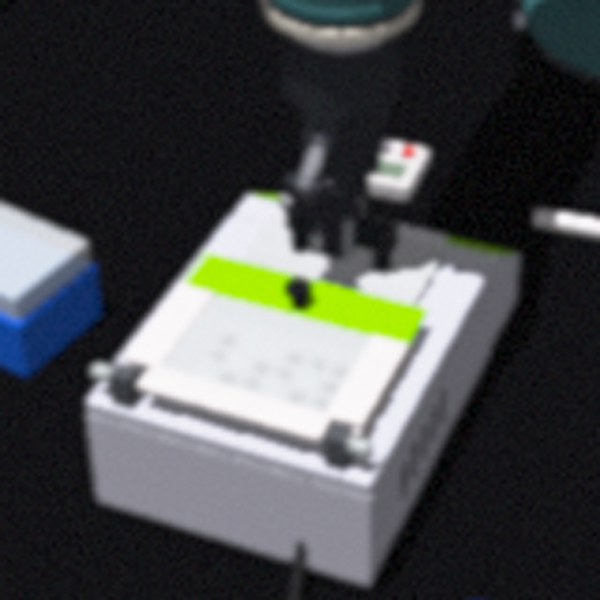

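The lid height is unchanged and the plate is flat in hand. My column clip at 378 cuts the lip edge (it lies at columns 372–390), so I'll redo the squareness check without that clip.

```bash
sed -i 's/m\[:,:378\]=0;/m[:,:350]=0; m[:80]=0; m[300:]=0;/' lip.py; python3 lip.py
```

```text
t 11.65 [608.5 -48.5 114.7] [-1.571 -0.003 -1.498] [-12.4  -0.2  18.5]
lip top world z 118.9, tool y -4.3 n 17961
lip front edge z=41.58 at x=0 slope -0.0031 rms 0.20
x ends [-78.  -77.9   9.1  10.4] at row min/max mean -77.73401886714515 9.427562038258731
```

Checks agree: lap ≈ 21 mm, square within ~0.005 rad, centred within ~1 mm, lid shut. Handing in.

```bash
python3 -c "
from bench import job_done, telemetry
s=telemetry.observe();print(s['t'],s['ft_force'],s['ee_pos']);print(job_done())"
```

```text
11.7 [-13.07961835  -0.03997652  18.79157025] [608.44774237 -48.51592363 114.71332573]
the job is handed in; nothing more can be done
None
```

The cover is home under the rear lid's lip and was still held pressed to its stop when I handed the job in at 11.7 s. No verdict was reported.

I gripped the cover by its handle and carried it over the bath. I lined it up with the lip using the wrist camera, slid it in until it touched the bridge, and pressed it down in small steps.

Last checks, from the wrist camera and the force and position readings:
- **Lap:** about 21 of 22 mm under the lip, and the push forward met the bridge.
- **Alignment:** square within about 0.005 rad, centred within about 1 mm, and flat within about 0.003 rad.
- **Seal:** squeezed about 4 mm to its stop. The wrist reads about 19 N, or about 21 N of push including the cover's weight.
- **Rear lid:** the top of its lip stayed at about 119 mm, the same as before insertion, so the lid stayed shut.
- **Other items:** I did not re-measure them. Nothing touched them on the route, and those in the final scene picture look unmoved.

Two lip-edge fits disagreed along the way, reading 0.022 and 0.025 rad of skew. The gripper hid part of the edge in one, and my own image crop cut it in the other. Refits without those problems gave -0.002 to -0.004 rad.

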